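# Start the hob under the saucepan

### The arm

A 6-joint arm with a two-finger parallel gripper is mounted at the origin on the work surface. World frame = base frame: x ahead of the robot, y to its left, z up, the work surface at z = 0. Lengths are in m, angles in rad, forces in N, time in s.
With the tool pointing down it reaches from about 0.3 to 0.775 m from the base axis. Payload 14.6 kg.
Tool frame: the origin (TCP) lies on the centre line of the jaws, within the pads' length; the fingertips stand 19 mm ahead of it and the grasp point (between the pads) is the TCP; z points along the fingers, y is the line along which they close (so a half turn about z gives the same grasp; the last joint's range is limited). The gripper opens to 94 mm and grips with 3 to 60 N. Pads are 16 mm wide; open, the fingers measure 119 mm over their backs; the gripper's body (75 mm by 177 mm) begins 78 mm behind the grasp point.
Start: joints at [-1.309, 0.3, 1.521, -0, 1.321, -0.067], TCP at [0.178, -0.521, 0.224] pointing down, gripper open.
Joint ranges: [-3.03, 3.03], [-0.79, 2.21], [0.23, 2.52], [-1.04, 4.18], [0, 3.07], [-2.55, 2.55]. Speed limits (rad/s): [2.22, 2.22, 2.57, 3.14, 3.14, 3.14].

### API

Orientations are given as [roll, pitch, yaw] about the fixed x, y, z axes, in that order (R = Rz(yaw) Ry(pitch) Rx(roll)).
In Python, from station import get_obs, camera, workorder gives the robot as it stands.
- The arm moves only by the tool play_rows, never from a script. Its argument "motion" is a list that holds one entry, the list of rows, each a list of 7 numbers: the shift along the tool's x, y, z as a fraction of full scale, then the turn, a rotation vector about the tool's x, y, z as a fraction of full scale, then the opening, from -1 (shut) to 1 (fully open). In form: [[[x, y, z, ax, ay, az, grip], ...]]. A call has 1 to 10 rows; each row is the pose to reach, as a shift and turn from the pose commanded when the call began, along the tool's axes at that moment, turning the shorter way round; what a row does not reach only later rows make up. Full scale, the value 1, is 0.25 m for a shift and 2 pi rad for a turn. A row lasts 1/10 s, in which the tool goes at most 50 mm and 8.59 degrees, less where a joint would pass 70% of its speed; a pose out of reach is approached as far as the arm can. A call with a number of a shift or a turn outside -1 to 1 is refused whole. A call with a gripper value outside its range is refused whole. The fingers move at their own pace and stop on an object; "grip_force" is the grip in N (left out, the last holds). Time passes only in rows, so rows that repeat a pose let the fingers close. It gives the time, the measured TCP pose, the force, the opening and the grip force at its end, in the units of the state.
- get_obs(): the state, without advancing time (a new reading comes with each control period).
- camera(name): name is "scene" or "top" or "wrist"; returns a dict with "frame" (384x512x3 uint8, red, green, blue), "z_map" (384x512 float32, m along the optical axis (not along the pixel's ray), 0 where there is no reading), "camera_matrix" (3x3 intrinsics, pixels), "D" ([k1, k2, p1, p2, k3] as OpenCV has them; the pictures are not rectified), "T" (4x4, takes a point from camera to world coordinates); the wrist camera has in their place "T_tool_cam" (4x4, takes a point from camera to tool coordinates, whose origin is the TCP and whose axes are the flange's). Camera axes: x right, y up, looking along -z (the intrinsics and any distortion apply to the point x, -y, -z); pixel columns grow to the right and rows downward; lengths in m; the calibration is good to about 2 mm. A picture is of the moment at which its call begins: read the wrist's pose just before it.
- workorder.hand_in(): hands the job in; it is judged then, once.
The state is a dict: "time_s": time; "qpos": joint angles; "joint_vel": joint speeds; "tau": joint torques, N m; "ee_pos": TCP position; "eef_rot": TCP orientation; "force": force on the tool from outside, world axes, zero at the start; "moment": the same for the moment, N m; "grip_width": finger opening in m; "grip_force": force on a finger pad.
Only numpy, scipy, OpenCV 4.12 (cv2) and the standard library are available. Lean on these libraries where they do the work, as an engineer would, in place of code of your own. Each camera call takes 0.05 s, during which the arm holds its last target. There are 200 camera calls.

### The job

Start the hob for the saucepan, the open pan with one long handle: press the round key first, then the square key on the saucepan's side of the hob, and last the long bar key, each fully down so that it stays down. Leave the other square key up, and leave the pans and everything else standing where they are: nothing is to be lifted or pushed about.

Things in the scene. Friction and masses are not known exactly. Their poses are not given: they have to be found in the camera images.
- hob: fixed black-glass hob, 360 mm deep (x), 600 wide (y), 60 high; origin under its centre, on the worktop; x points away from the robot (turned up to 0.22 rad), y left. Four aluminium keys in a row 127 mm in front (-x) of the origin: a square one near each end, round and bar between in either order, 105 to 165 mm between centres. Two zones, 50 mm behind the origin and 155 mm left (+y) and right.
- round_key (a joint): the round key, 34 mm in diameter; slides straight down into the hob: 0 = fully up (as at the start), 0.007 m = fully down. It resists with about 3 N all the way, stays wherever it is left, and does not spring back; pushed well beyond 5.5 mm it counts as down.
- round_key_top (a point): round key: centre of the top face, which moves with the key; 16 mm above the glass (76 mm above the worktop) when up, 9 mm above the glass when down
- bar_key (a joint): the long bar key, 64 mm along the hob's y by 20 mm; slides straight down into the hob: 0 = fully up (as at the start), 0.007 m = fully down. It resists with about 3 N all the way, stays wherever it is left, and does not spring back; pushed well beyond 5.5 mm it counts as down.
- bar_key_top (a point): bar key: centre of the top face, which moves with the key; 16 mm above the glass (76 mm above the worktop) when up, 9 mm above the glass when down
- left_square_key (a joint): the square key at the hob's left (+y) end, 30 x 30 mm, for the left zone; slides straight down into the hob: 0 = fully up (as at the start), 0.007 m = fully down. It resists with about 3 N all the way, stays wherever it is left, and does not spring back; pushed well beyond 5.5 mm it counts as down.
- left_square_key_top (a point): left square key: centre of the top face, which moves with the key; 16 mm above the glass (76 mm above the worktop) when up, 9 mm above the glass when down
- right_square_key (a joint): the square key at the hob's right (-y) end, 30 x 30 mm, for the right zone; slides straight down into the hob: 0 = fully up (as at the start), 0.007 m = fully down. It resists with about 3 N all the way, stays wherever it is left, and does not spring back; pushed well beyond 5.5 mm it counts as down.
- right_square_key_top (a point): right square key: centre of the top face, which moves with the key; 16 mm above the glass (76 mm above the worktop) when up, 9 mm above the glass when down
- saucepan: loose open steel saucepan, 160 mm in diameter, 100 mm high, with one long handle (tip 220 mm from the pan's axis, along the pan's own x, roughly to the rear); it stands on the left or the right zone of the hob. Origin: centre of its underside
- casserole: loose steel casserole with a closed lid and black knob, two loop handles, 166 mm in diameter, 123 mm high; it stands on the other zone. Origin: centre of its underside
- pepper: loose pepper mill of dark wood with a small brass knob, 36 mm in diameter, 63 mm high, in the row of keys between the round key and the bar key. Origin: centre of its underside
- egg_timer: loose red round kitchen timer, 50 mm in diameter, 47 mm high, on the glass behind the pepper mill. Origin: centre of its underside
- wooden_spoon: loose wooden spoon, 200 mm long, lying on the glass between the pans, along its own x
- mug: loose blue mug, 80 mm in diameter, 90 mm high, on the worktop to the right of the hob. Origin: centre of its underside
- tomato_tin: loose tin with a red label, 74 mm in diameter, 110 mm high, on the worktop to the left of the hob. Origin: centre of its underside
There are look-alikes about, which are no part of the job. There is more than one size of the egg_timer; the one meant has the size given above.

How it is judged:
By the outcome, as a careful person would: the job done as asked, in the order asked, and still so for the second after the job is handed in, with the robot touching nothing.
It also fails if it takes over 42 s, if anything falls off the work surface, if the arm or the gripper's body presses on something with over 40 N, if the wrist force passes 120 N, or if a joint passes its speed limit or range.

## Working session

There is one attempt and no reset: what is moved stays moved. The work goes in short steps, Python scripts to look and compute and a tool call to move; the robot and the scene stay as the last step left them, time stands still between calls to the robot, and variables do not carry over. Pictures are saved under pics/ and viewed, at most 10 in all, crops included, and the job is handed in when it is done.

Besides the shell and the picture viewer there is one more tool, called as name(argument=value, ...), one argument or row to a line, values as JSON. play_rows: Moves the arm, as the interface text tells. Its arguments: {"type":"object","properties":{"motion":{"type":"array"},"grip_force":{"type":"number"}},"required":["motion"]}

```bash
ls; mkdir -p pics
cat > h.py <<'E'
import numpy as np, cv2
from station import get_obs, camera, workorder
def ray(c,px,T=None):
    T=c["T"] if T is None else T
    p=cv2.undistortPoints(np.array(px,float).reshape(-1,1,2),c["camera_matrix"],np.array(c["D"],float)).reshape(-1,2)
    d=np.c_[p[:,0],-p[:,1],-np.ones(len(p))]@T[:3,:3].T
    return T[:3,3],d
def onplane(c,px,z,T=None):
    o,d=ray(c,px,T); return o+d*((z-o[2])/d[:,2])[:,None]
E
python3 - <<'E'
from h import *
import pickle
o=get_obs(); print({k:np.round(v,3).tolist() for k,v in o.items()})
D={}
for n in("top","scene"):
    c=camera(n); D[n]=c
    cv2.imwrite(f"pics/{n}0.png",cv2.resize(c["frame"][:,:,::-1],(800,600),interpolation=cv2.INTER_CUBIC))
    print(n,np.round(c["camera_matrix"],1).tolist(),np.round(c["D"],3),np.round(c["T"],3).tolist())
pickle.dump(D,open("d0.pkl","wb"))
E
```

```text
pics
{'time_s': 0.0, 'qpos': [-1.309, 0.3, 1.522, -0.0, 1.321, -0.067], 'joint_vel': [0.001, 0.0, -0.0, 0.002, 0.0, -0.003], 'tau': [-0.0, -53.181, -35.273, 0.071, 0.024, -0.0], 'ee_pos': [0.178, -0.52, 0.224], 'eef_rot': [-3.14, -0.0, 0.329], 'force': [0.918, 0.058, 0.267], 'moment': [-0.042, -0.014, -0.038], 'grip_force': 0.0, 'grip_width': 0.094}
top [[382.4, 0.0, 255.7], [0.0, 382.4, 190.7], [0.0, 0.0, 1.0]] [0.01 0.   0.   0.   0.  ] [[0.009, 0.986, -0.169, 0.4], [-0.999, 0.014, 0.029, 0.034], [0.031, 0.168, 0.985, 1.136], [0.0, 0.0, 0.0, 1.0]]
scene [[395.5, 0.0, 258.1], [0.0, 395.5, 187.4], [0.0, 0.0, 1.0]] [-0.125  0.     0.     0.     0.   ] [[0.753, -0.39, 0.53, 1.14], [0.658, 0.461, -0.596, -0.616], [-0.012, 0.797, 0.603, 0.698], [0.0, 0.0, 0.0, 1.0]]
```

View pics/top0.png

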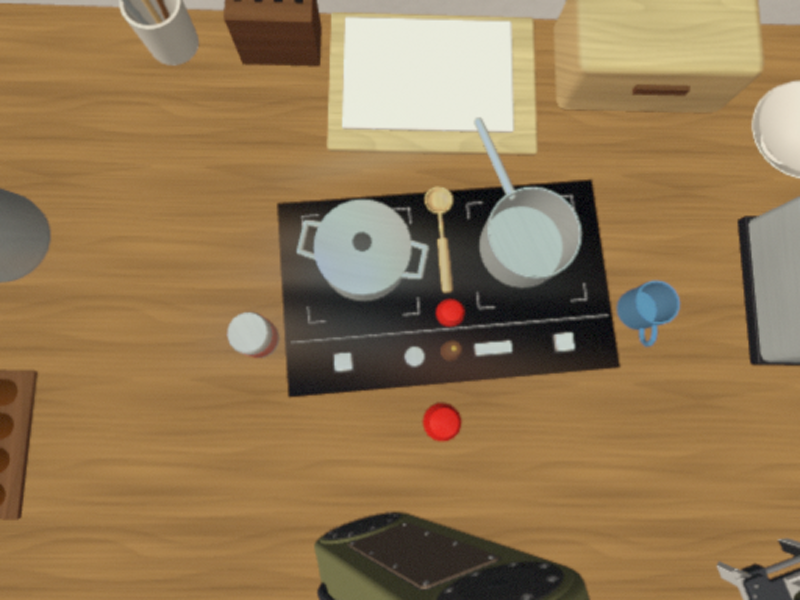

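View pics/scene0.png

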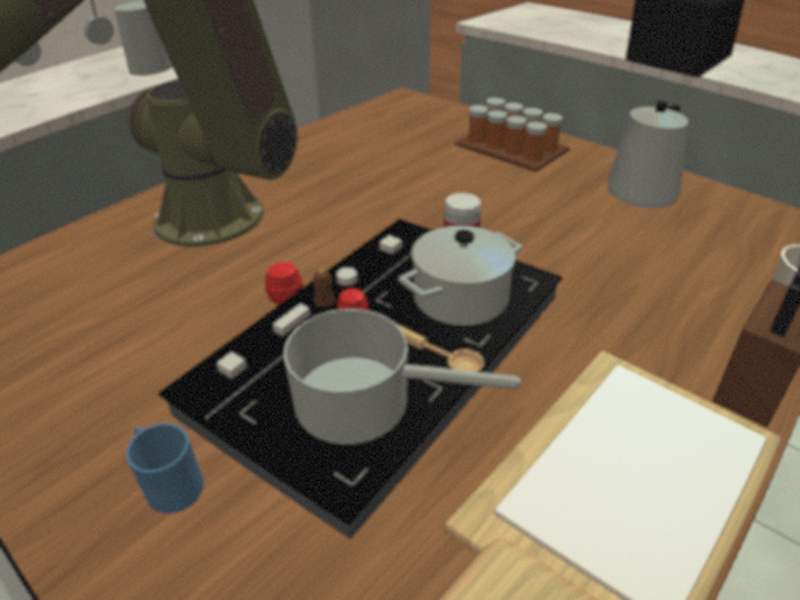

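The top view (800 px scale) shows the saucepan with its long handle at (530,237), on the right zone. The keys are left square (343,362), round (414,356), bar (493,348) and right square (564,342). The pepper mill stands at (451,350), between round and bar. The casserole is on the left at (362,248), so the square key to press is the right one. The red timer on the glass is at (450,313), and its larger look-alike is at (442,422) on the worktop; neither needs touching.

```bash
cat > m.py <<'E'
from h import *
import pickle
D=pickle.load(open("d0.pkl","rb"))
s=512/800
A={"top":{"L":(343,362),"round":(414,356),"bar":(493,348),"R":(564,342)},"scene":{"L":(390,243),"round":(347,276),"bar":(292,319),"R":(231,364)}}
P={}
for n in D:
    c=D[n]; f=c["frame"]; hsv=cv2.cvtColor(f,cv2.COLOR_RGB2HSV)
    for thr in ((150,180) if n=="top" else (150,175,190)):
        m=((hsv[:,:,2]>thr)&(hsv[:,:,1]<60)).astype(np.uint8)
        k,lab,st,ce=cv2.connectedComponentsWithStats(m)
        for key,(u,v) in A[n].items():
            l=lab[int(v*s),int(u*s)]
            if l==0: print(n,thr,key,"none",f[int(v*s),int(u*s)]); continue
            r=cv2.minAreaRect(np.argwhere(lab==l)[:,::-1].astype(np.float32))
            P[n,thr,key]=ce[l]; z=c["z_map"][lab==l]; zz=np.median(z)
            o,d=ray(c,[ce[l]]); 
            R=c["T"][:3,2]; q=o+d[0]*(zz/(-(d[0]@R)))
            print(n,thr,key,st[l,4],np.round(ce[l],1),np.round(r[1],1),"plane",np.round(onplane(c,[ce[l]],.076)[0],4),"depth",np.round(q,4))
for k in A["top"]:
    for ts in (150,175,190):
        if ("scene",ts,k) not in P or ("top",150,k) not in P: continue
        o1,d1=ray(D["top"],[P["top",150,k]]);o2,d2=ray(D["scene"],[P["scene",ts,k]])
        t=np.linalg.lstsq(np.c_[d1[0],-d2[0]],o2-o1,rcond=None)[0]
        a=o1+t[0]*d1[0];b=o2+t[1]*d2[0];print("tri",k,ts,np.round((a+b)/2,4),"gap",round(np.linalg.norm(a-b),4))
# hob top corners in top view, z=.06
co=onplane(D["top"],np.array([(278,204),(592,181),(618,366),(290,396)])*s,.06);print(np.round(co,3))
f=D["top"]["frame"][205:245,200:390,::-1];cv2.imwrite("pics/keys.png",cv2.resize(f,None,fx=4.2,fy=4.2,interpolation=cv2.INTER_CUBIC))
E
python3 m.py
```

```text
top 150 L 113 [219.  231.2] [10. 10.] plane [0.467  0.1024 0.076 ] depth [0.467  0.1024 0.0758]
top 150 round 111 [264.7 227.7] [10.6 11.3] plane [ 0.478  -0.0236  0.076 ] depth [ 0.478  -0.0236  0.0757]
top 150 bar 159 [315.  222.2] [ 6.9 22.4] plane [ 0.4947 -0.1639  0.076 ] depth [ 0.4947 -0.1639  0.0759]
top 150 R 125 [360.8 218.3] [10. 12.] plane [ 0.5074 -0.293   0.076 ] depth [ 0.5073 -0.293   0.076 ]
top 180 L 96 [218.9 231.3] [9.6 9.9] plane [0.4665 0.1025 0.076 ] depth [0.4665 0.1026 0.0758]
top 180 round 90 [265.  227.8] [9.9 9.9] plane [ 0.4776 -0.0244  0.076 ] depth [ 0.4776 -0.0245  0.0757]
top 180 bar 143 [315.3 222.2] [ 6.5 21.5] plane [ 0.4949 -0.1648  0.076 ] depth [ 0.4949 -0.1648  0.0761]
top 180 R 103 [360.8 218.2] [10. 10.] plane [ 0.5075 -0.2929  0.076 ] depth [ 0.5075 -0.2928  0.0766]
scene 150 L 50 [249.4 154.3] [9.8 5.9] plane [0.468  0.1033 0.076 ] depth [0.4694 0.1018 0.0773]
scene 150 round 62 [221.3 174.7] [11.  6.] plane [ 0.4788 -0.0232  0.076 ] depth [ 0.4803 -0.0245  0.0774]
scene 150 bar 114 [185.8 202.2] [ 5.4 21.8] plane [ 0.4954 -0.1646  0.076 ] 
[... 805 characters left out ...]
231.1] [5.3 8.6] plane [ 0.5083 -0.2924  0.076 ] depth [ 0.5107 -0.2936  0.0783]
tri L 150 [0.4675 0.1029 0.0759] gap 0.0013
tri L 175 [0.4674 0.1029 0.0766] gap 0.0014
tri L 190 [0.4672 0.1027 0.0766] gap 0.0007
tri round 150 [ 0.4783 -0.0233  0.0758] gap 0.0009
tri round 175 [ 0.4783 -0.0233  0.0761] gap 0.0009
tri round 190 [ 0.4785 -0.0229  0.0768] gap 0.0018
tri bar 150 [ 0.4947 -0.1641  0.0753] gap 0.0001
tri bar 175 [ 0.4948 -0.1639  0.0759] gap 0.0002
tri R 150 [ 0.5074 -0.293   0.0757] gap 0.0001
tri R 175 [ 0.5074 -0.2929  0.0761] gap 0.0001
tri R 190 [ 0.5077 -0.2926  0.0757] gap 0.001
[[ 0.759  0.23   0.06 ]
 [ 0.816 -0.364  0.06 ]
 [ 0.465 -0.395  0.06 ]
 [ 0.406  0.194  0.06 ]]
```

View pics/keys.png

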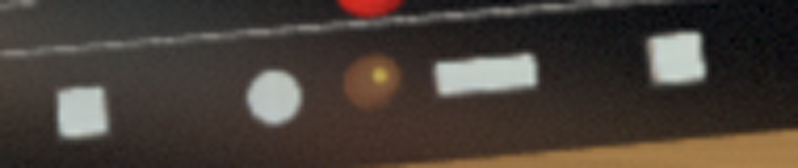

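```bash
cat > go.py <<'E'
from h import *
import sys
from scipy.spatial.transform import Rotation as R
o=get_obs(); x,y,z,yaw=map(float,sys.argv[1:5])
R0=R.from_euler("xyz",o["eef_rot"]); Rt=R.from_euler("xyz",[np.pi,0,yaw])
d=R0.inv().apply(np.array([x,y,z])-o["ee_pos"])
print("t",round(o["time_s"],2),"pos",np.round(o["ee_pos"],4),"rot",np.round(o["eef_rot"],3),"F",np.round(o["force"],1))
print("shift frac",np.round(d/.25,3),"turn frac",np.round((R0.inv()*Rt).as_rotvec()/(2*np.pi),4),"mm",np.round(d*1e3,1))
E
python3 go.py 0.478 -0.0235 0.15 0.1
```

```text
t 0.1 pos [ 0.1776 -0.5203  0.2239] rot [-3.14  -0.     0.329] F [-0.  -1.7 -0. ]
shift frac [ 1.779 -1.492  0.298] turn frac [-0.0002  0.      0.0364] mm [ 444.8 -373.1   74.4]
```

play_rows(
  motion=[
    [[0.13, -0.11, 0, 0, 0, 0.006, -1], [0.26, -0.22, 0, 0, 0, 0.012, -1], [0.39, -0.33, 0, 0, 0, 0.018, -1], [0.52, -0.44, 0, 0, 0, 0.024, -1], [0.65, -0.545, 0, 0, 0, 0.03, -1], [0.78, -0.655, 0, 0, 0, 0.036, -1], [0.9, -0.755, 0, 0, 0, 0.036, -1], [0.98, -0.82, 0, 0, 0, 0.036, -1], [0.98, -0.82, 0, 0, 0, 0.036, -1]],
  ],
  grip_force=20,
)

```text
time_s: 1.0
ee_pos: [0.3443, -0.2453, 0.2244]
eef_rot: [-3.141, -0.0, 0.106]
force: [0.2, -0.2, 0.2]
grip_width: 0.0256
grip_force: 0.0
```

```bash
python3 go.py 0.478 -0.0235 0.11 0.1
```

```text
t 1.0 pos [ 0.3443 -0.2453  0.2244] rot [-3.141 -0.     0.106] F [ 0.2 -0.2  0.2]
shift frac [ 0.626 -0.826  0.458] turn frac [-0.0001 -0.      0.0009] mm [ 156.4 -206.5  114.5]
```

play_rows(
  motion=[
    [[0.11, -0.145, 0, 0, 0, 0.001, -1], [0.22, -0.29, 0, 0, 0, 0.001, -1], [0.33, -0.435, 0, 0, 0, 0.001, -1], [0.44, -0.58, 0, 0, 0, 0.001, -1], [0.55, -0.725, 0, 0, 0, 0.001, -1], [0.625, -0.825, 0, 0, 0, 0.001, -1], [0.625, -0.825, 0.12, 0, 0, 0.001, -1], [0.625, -0.825, 0.26, 0, 0, 0.001, -1], [0.625, -0.825, 0.4, 0, 0, 0.001, -1], [0.625, -0.825, 0.46, 0, 0, 0.001, -1]],
  ],
)

```text
time_s: 2.0
ee_pos: [0.4762, -0.0268, 0.1064]
eef_rot: [-3.141, 0.004, 0.096]
force: [1.2, -0.3, 0.5]
grip_width: 0.0004
grip_force: 0.0
```

```bash
python3 go.py 0.478 -0.0235 0.086 0.1
python3 - <<'E'
from h import *
c=camera("scene"); f=c["frame"][110:270,110:310,::-1]
cv2.imwrite("pics/s1.png",cv2.resize(f,None,fx=3.7,fy=3.7,interpolation=cv2.INTER_CUBIC))
print(get_obs()["grip_width"])
E
```

```text
t 2.0 pos [ 0.4762 -0.0268  0.1064] rot [-3.141  0.004  0.096] F [ 1.2 -0.3  0.5]
shift frac [ 0.009 -0.012  0.081] turn frac [-0.0001  0.0007 -0.0006] mm [ 2.2 -3.1 20.4]
0.0004663050418899959
```

View pics/s1.png

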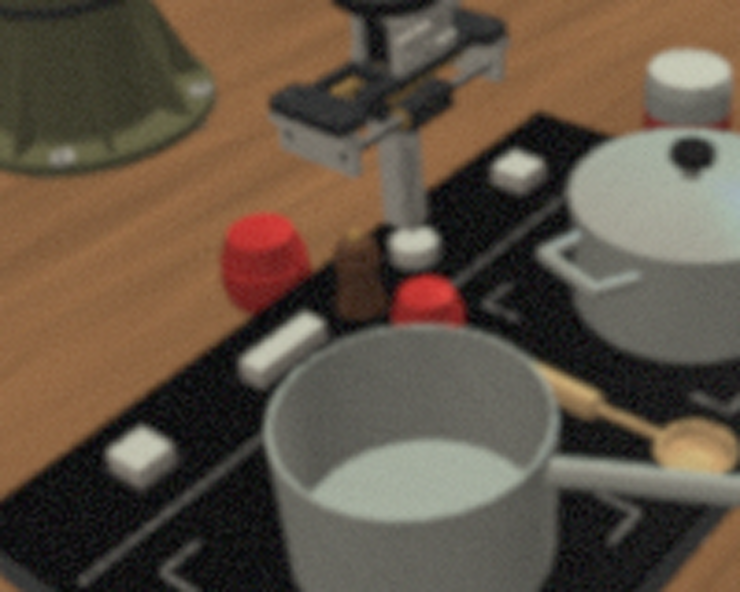

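The shut fingertips (405,215) hang just over the round key (413,247), clear of the pepper mill (357,270).

```bash
python3 go.py 0.478 -0.0235 0.086 0.1
```

```text
t 2.05 pos [ 0.4758 -0.0267  0.1053] rot [-3.14   0.006  0.096] F [-1.  -0.2 -2.3]
shift frac [ 0.011 -0.012  0.077] turn frac [-0.0002  0.0009 -0.0007] mm [ 2.6 -3.  19.3]
```

play_rows(
  motion=[
    [[0, 0, 0, 0, 0, 0, -1], [0, 0, 0, 0, 0, 0, -1], [0, 0, 0, 0, 0, 0, -1]],
  ],
)

```text
time_s: 2.35
ee_pos: [0.4781, -0.0265, 0.1106]
eef_rot: [3.141, -0.002, 0.096]
force: [-0.5, -0.0, -0.1]
grip_width: 0.0005
grip_force: 0.0
```

```bash
python3 go.py 0.478 -0.0235 0.086 0.1
```

```text
t 2.35 pos [ 0.4781 -0.0265  0.1106] rot [ 3.141e+00 -2.000e-03  9.600e-02] F [-0.5 -0.  -0.1]
shift frac [ 0.    -0.012  0.098] turn frac [ 0.0001 -0.0003 -0.0006] mm [ 0.1 -3.  24.6]
```

play_rows(
  motion=[
    [[0, -0.012, 0.02, 0, 0, 0, -1], [0, -0.012, 0.04, 0, 0, 0, -1], [0, -0.012, 0.055, 0, 0, 0, -1], [0, -0.012, 0.065, 0, 0, 0, -1], [0, -0.012, 0.073, 0, 0, 0, -1], [0, -0.012, 0.08, 0, 0, 0, -1], [0, -0.012, 0.086, 0, 0, 0, -1], [0, -0.012, 0.09, 0, 0, 0, -1], [0, -0.012, 0.09, 0, 0, 0, -1], [0, -0.012, 0.09, 0, 0, 0, -1]],
  ],
)

```text
time_s: 3.35
ee_pos: [0.4774, -0.0232, 0.088]
eef_rot: [3.142, -0.0, 0.096]
force: [-8.3, 2.5, 20.0]
grip_width: 0.0007
grip_force: 9.7
```

```bash
python3 go.py 0.478 -0.0235 0.086 0.1
```

```text
t 3.35 pos [ 0.4774 -0.0232  0.088 ] rot [ 3.142 -0.     0.096] F [-8.3  2.5 20. ]
shift frac [0.002 0.002 0.008] turn frac [ 0.     -0.0001 -0.0006] mm [0.6 0.4 2. ]
```

play_rows(
  motion=[
    [[0, 0, -0.04, 0, 0, 0, -1], [0, 0, -0.12, 0, 0, 0, -1], [0, 0, -0.22, 0, 0, 0, -1], [0, 0, -0.32, 0, 0, 0, -1], [0, 0, -0.32, 0, 0, 0, -1], [0, 0, -0.32, 0, 0, 0, -1]],
  ],
)

```text
time_s: 3.95
ee_pos: [0.4774, -0.0233, 0.167]
eef_rot: [3.141, -0.001, 0.096]
force: [-0.1, 0.0, -0.2]
grip_width: 0.0002
grip_force: 0.0
```

```bash
python3 go.py 0.5075 -0.293 0.167 0.1
```

```text
t 3.95 pos [ 0.4774 -0.0233  0.167 ] rot [ 3.141e+00 -1.000e-03  9.600e-02] F [-0.1  0.  -0.2]
shift frac [0.016 1.085 0.   ] turn frac [ 0.     -0.0001 -0.0006] mm [4.100e+00 2.713e+02 1.000e-01]
```

play_rows(
  motion=[
    [[0.002, 0.12, 0, 0, 0, 0, -1], [0.004, 0.26, 0, 0, 0, 0, -1], [0.006, 0.4, 0, 0, 0, 0, -1], [0.008, 0.54, 0, 0, 0, 0, -1], [0.01, 0.68, 0, 0, 0, 0, -1], [0.012, 0.8, 0, 0, 0, 0, -1], [0.014, 0.9, 0, 0, 0, 0, -1], [0.015, 0.95, 0, 0, 0, 0, -1], [0.015, 0.98, 0, 0, 0, 0, -1], [0.015, 0.98, 0, 0, 0, 0, -1]],
  ],
)

```text
time_s: 4.95
ee_pos: [0.5044, -0.2667, 0.1663]
eef_rot: [-3.141, 0.001, 0.096]
force: [0.5, -0.1, 0.4]
grip_width: 0.0005
grip_force: 0.0
```

```bash
python3 go.py 0.5075 -0.293 0.111 0.1
```

```text
t 4.95 pos [ 0.5044 -0.2667  0.1663] rot [-3.141e+00  1.000e-03  9.600e-02] F [ 0.5 -0.1  0.4]
shift frac [0.002 0.106 0.221] turn frac [-0.0001  0.0001 -0.0006] mm [ 0.6 26.5 55.3]
```

play_rows(
  motion=[
    [[0.001, 0.06, 0, 0, 0, 0, -1], [0.001, 0.105, 0.05, 0, 0, 0, -1], [0.001, 0.105, 0.13, 0, 0, 0, -1], [0.001, 0.105, 0.2, 0, 0, 0, -1], [0.001, 0.105, 0.224, 0, 0, 0, -1], [0.001, 0.105, 0.224, 0, 0, 0, -1], [0.001, 0.105, 0.224, 0, 0, 0, -1], [0.001, 0.105, 0.224, 0, 0, 0, -1]],
  ],
)

```text
time_s: 5.75
ee_pos: [0.5077, -0.2931, 0.1118]
eef_rot: [3.141, -0.001, 0.096]
force: [-0.5, 0.6, -0.1]
grip_width: 0.0005
grip_force: 0.0
```

```bash
python3 go.py 0.5075 -0.293 0.088 0.1
```

```text
t 5.75 pos [ 0.5077 -0.2931  0.1118] rot [ 3.141e+00 -1.000e-03  9.600e-02] F [-0.5  0.6 -0.1]
shift frac [-0.001 -0.001  0.095] turn frac [ 0.0001 -0.0002 -0.0006] mm [-0.2 -0.1 23.8]
```

play_rows(
  motion=[
    [[0, 0, 0.02, 0, 0, 0, -1], [0, 0, 0.04, 0, 0, 0, -1], [0, 0, 0.055, 0, 0, 0, -1], [0, 0, 0.065, 0, 0, 0, -1], [0, 0, 0.073, 0, 0, 0, -1], [0, 0, 0.08, 0, 0, 0, -1], [0, 0, 0.088, 0, 0, 0, -1], [0, 0, 0.094, 0, 0, 0, -1], [0, 0, 0.094, 0, 0, 0, -1], [0, 0, 0.094, 0, 0, 0, -1]],
  ],
)

```text
time_s: 6.75
ee_pos: [0.5074, -0.2929, 0.0882]
eef_rot: [3.141, -0.0, 0.096]
force: [-4.9, 3.2, 10.4]
grip_width: 0.0002
grip_force: 5.2
```

```bash
python3 go.py 0.5075 -0.293 0.167 0.1
```

```text
t 6.75 pos [ 0.5074 -0.2929  0.0882] rot [ 3.141 -0.     0.096] F [-4.9  3.2 10.4]
shift frac [ 0.     0.001 -0.315] turn frac [ 0.     -0.0001 -0.0006] mm [  0.1   0.2 -78.8]
```

play_rows(
  motion=[
    [[0, 0, -0.04, 0, 0, 0, -1], [0, 0, -0.12, 0, 0, 0, -1], [0, 0, -0.22, 0, 0, 0, -1], [0, 0, -0.31, 0, 0, 0, -1], [0, 0, -0.31, 0, 0, 0, -1], [0, 0, -0.31, 0, 0, 0, -1]],
  ],
)

```text
time_s: 7.35
ee_pos: [0.5074, -0.2929, 0.1649]
eef_rot: [3.141, -0.0, 0.096]
force: [0.4, -1.0, -0.3]
grip_width: -0.0
grip_force: 0.0
```

```bash
python3 go.py 0.4948 -0.164 0.111 0.1
```

```text
t 7.35 pos [ 0.5074 -0.2929  0.1649] rot [ 3.141 -0.     0.096] F [ 0.4 -1.  -0.3]
shift frac [-0.001 -0.518  0.215] turn frac [ 0.0001 -0.0001 -0.0006] mm [  -0.2 -129.5   53.9]
```

play_rows(
  motion=[
    [[0, -0.1, 0, 0, 0, 0, -1], [0, -0.22, 0, 0, 0, 0, -1], [0, -0.34, 0, 0, 0, 0, -1], [-0.001, -0.44, 0, 0, 0, 0, -1], [-0.001, -0.5, 0, 0, 0, 0, -1], [-0.001, -0.518, 0.04, 0, 0, 0, -1], [-0.001, -0.518, 0.12, 0, 0, 0, -1], [-0.001, -0.518, 0.19, 0, 0, 0, -1], [-0.001, -0.518, 0.215, 0, 0, 0, -1], [-0.001, -0.518, 0.215, 0, 0, 0, -1]],
  ],
)

```text
time_s: 8.35
ee_pos: [0.4942, -0.1643, 0.1099]
eef_rot: [-3.141, 0.002, 0.096]
force: [-0.3, 0.3, 0.5]
grip_width: 0.0007
grip_force: 0.0
```

play_rows(
  motion=[
    [[0, 0, 0, 0, 0, 0, -1], [0, 0, 0, 0, 0, 0, -1]],
  ],
)

```text
time_s: 8.55
ee_pos: [0.495, -0.1643, 0.1119]
eef_rot: [3.141, -0.001, 0.096]
force: [0.1, 1.5, 0.4]
grip_width: 0.0004
grip_force: 0.0
```

```bash
python3 go.py 0.4948 -0.164 0.088 0.1
```

```text
t 8.55 pos [ 0.495  -0.1643  0.1119] rot [ 3.141e+00 -1.000e-03  9.600e-02] F [0.1 1.5 0.4]
shift frac [-0.001 -0.001  0.095] turn frac [ 0.0001 -0.0002 -0.0006] mm [-0.2 -0.3 23.9]
```

play_rows(
  motion=[
    [[0, 0, 0.02, 0, 0, 0, -1], [0, 0, 0.04, 0, 0, 0, -1], [0, 0, 0.055, 0, 0, 0, -1], [0, 0, 0.065, 0, 0, 0, -1], [0, 0, 0.073, 0, 0, 0, -1], [0, 0, 0.08, 0, 0, 0, -1], [0, 0, 0.088, 0, 0, 0, -1], [0, 0, 0.095, 0, 0, 0, -1], [0, 0, 0.095, 0, 0, 0, -1], [0, 0, 0.095, 0, 0, 0, -1]],
  ],
)

```text
time_s: 9.55
ee_pos: [0.4947, -0.164, 0.0882]
eef_rot: [3.141, -0.0, 0.096]
force: [-5.4, 2.4, 12.2]
grip_width: 0.0004
grip_force: 6.1
```

play_rows(
  motion=[
    [[0, 0, -0.04, 0, 0, 0, -1], [0, 0, -0.12, 0, 0, 0, -1], [0, 0, -0.24, 0, 0, 0, -1], [0, 0, -0.36, 0, 0, 0, -1], [-0.1, 0, -0.44, 0, 0, 0, -1], [-0.25, 0.06, -0.5, 0, 0, 0, -1], [-0.4, 0.12, -0.5, 0, 0, 0, -1], [-0.5, 0.2, -0.5, 0, 0, 0, -1], [-0.5, 0.25, -0.5, 0, 0, 0, -1], [-0.5, 0.25, -0.5, 0, 0, 0, -1]],
  ],
)

```text
time_s: 10.55
ee_pos: [0.3765, -0.2394, 0.2129]
eef_rot: [3.141, -0.001, 0.094]
force: [0.4, -0.2, 0.1]
grip_width: 0.0007
grip_force: 0.0
```

Run:
```python
from h import *
import pickle
D0=pickle.load(open("d0.pkl","rb"));c=camera("top"); c0=D0["top"]; s=camera("scene")
for k,(u,v) in {"L":(219,231),"round":(265,228),"bar":(315,222),"R":(361,218),"glassref":(340,221)}.items():
    a=np.median(c0["z_map"][v-2:v+3,u-2:u+3]);b=np.median(c["z_map"][v-2:v+3,u-2:u+3]); print(k,"mm",round((b-a)*1e3,1))
cv2.imwrite("pics/s2.png",cv2.resize(s["frame"][:,:,::-1],(800,600),interpolation=cv2.INTER_CUBIC))
d=cv2.absdiff(c["frame"],c0["frame"]).max(2);d[:,:170]=0
cv2.imwrite("pics/t2.png",np.hstack([cv2.resize(c["frame"][:,:,::-1],(400,300)),cv2.cvtColor(cv2.resize(d*2,(400,300)),cv2.COLOR_GRAY2BGR)]))
print(get_obs()["ee_pos"],get_obs()["force"])
```

```text
L mm 0.1
round mm 7.8
bar mm 7.4
R mm 7.1
glassref mm -1.2
[ 0.37683147 -0.23799567  0.21241898] [ 0.85138899 -0.76579204  0.44107694]
```

View pics/s2.png

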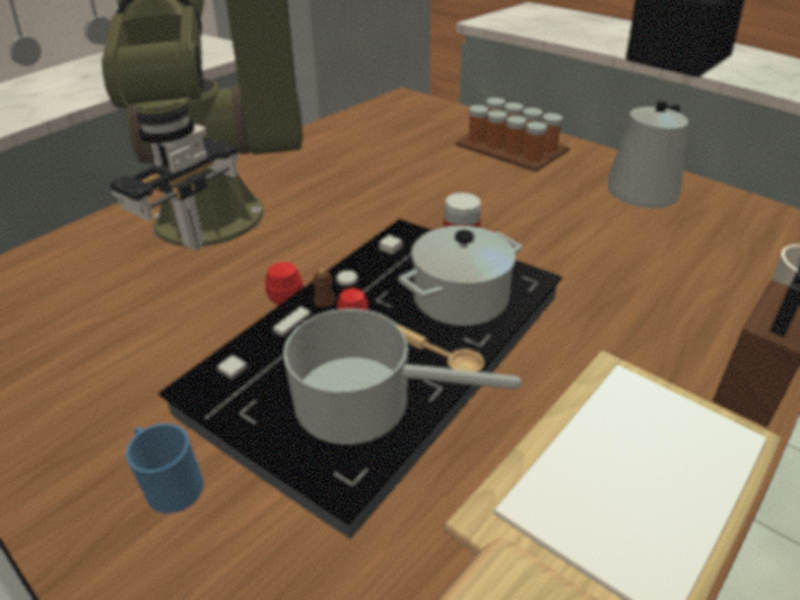

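View pics/t2.png

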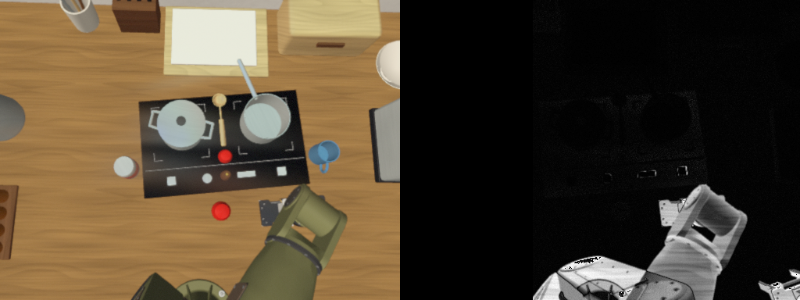

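The round, bar and right square keys have sunk about 7 mm, and the left square key is still up. The difference image shows changes only at the three pressed keys, apart from the arm itself, so nothing else moved and the tool is clear.

```bash
python3 -c "
from station import workorder
print(workorder.hand_in())"
```

```text
the job is handed in; nothing more can be done
None
```

The job is handed in at about 10.7 s: I pressed the round key, then the right square key (the saucepan's side), then the bar key, and all three measure fully down; the left square key is still up and nothing else moved.

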